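Show the worn brake pad to the inspection camera

ROBOT

A 6-joint arm with a two-finger parallel gripper is mounted at the origin on the work surface. World frame = base frame: x ahead of the robot, y to its left, z up, the work surface at z = 0. Lengths are in m, angles in rad, forces in N, time in s.
With the tool pointing down it reaches from about 0.275 to 0.875 m from the base axis. Payload 12.5 kg.
Tool frame: the origin (TCP) lies at the very end of the fingers, on their centre line; the grasp point (between the pads) lies 19 mm behind it; z points along the fingers, y is the line along which they close (so a half turn about z gives the same grasp; the last joint's range is limited). The gripper opens to 85 mm and grips with 20 to 120 N. Pads are 22 mm wide; open, the fingers measure 114 mm over their backs; the gripper's body (76 mm by 85 mm) begins 54 mm behind the grasp point. The pads swing forward as they close: fully open they stand 13 mm farther back than shut.
Start: joints at [-1.26, 0.351, 1.652, -0, 1.139, -0.085], TCP at [0.212, -0.507, 0.231] pointing down, gripper open.
Joint ranges: [-2.75, 2.75], [-0.79, 2.1], [0.01, 2.65], [-1.57, 4.71], [0.07, 3.14], [-2.87, 2.87]. Speed limits (rad/s): [2.22, 2.22, 2.79, 3.14, 3.14, 3.14].

INTERFACE

Orientations are given as a 3x3 rotation matrix whose columns are the frame's x, y, z axes.
In Python, from bench import manip gives the robot as it stands. Calls block until the motion is done:
- manip.move_ptp(position, orientation): joint-space move of the TCP to a pose.
- manip.move_l(position, attitude=None, max_speed=0.15): straight line of the TCP; attitude=None keeps the orientation; max_speed is the mean speed in m/s.
- manip.move_j(angles): joint-space move.
- manip.set_gripper(opening, effort=None): opening from 0.0 (shut) to 1.0 (fully open); effort is the grip in N (None keeps the last); returns when the fingers have stopped.
- manip.dwell(seconds).
- manip.inverse_kinematics(position, orientation): joint angles nearest the present ones, or None.
- manip.grab_frame(name): name is "scene" or "top" or "wrist"; returns (picture, depth): 400x640x3 uint8, red, green, blue; 400x640 float32, m along the optical axis (not along the pixel's ray), 0 where there is no reading.
- manip.get_calibration(name): a dict with "camera_matrix" (3x3 intrinsics, pixels), "k1" (the pictures are not rectified: a ray, as slopes to the right and down, at radius r is drawn at 1 + k1 r^2 times it, then the intrinsics apply), "R" (3x3) and "t" (3): a world point X has camera coordinates R X + t. Camera axes: x right, y down, z forward; pixel columns grow to the right and rows downward; lengths in m; the calibration is good to about 2 mm. A picture is of the moment at which its call begins: read the wrist's pose just before it. get_calibration takes no time and is no camera call; for the wrist camera it gives the pose at the moment of the call.
A pose or a line that the arm cannot do raises manip.Unreachable and nothing moves.
- manip.sign_off(): hands the job in; it is judged then, once.
Trained networks look in the newest picture that a camera, given by its name, has taken for a name from the list of things; names that differ only in an ending like _2 or _b are one class to them, and where a whole thing is asked for, a point or a joint stands for the part that bears it (a point fixed in the world has none). Each returns a list of dicts, best first, with "confidence" (0 to 1); they miss things now and then, are a little off and sometimes report something else, mostly with a low value. They report only what shows in the picture. A call takes as long as a camera call. They do not tell look-alikes from the thing itself.
- manip.look_for(camera, name): "at" ([x, y, z] in m, in world coordinates, good to about 4 mm: the middle of the surface that is visible of it).
Readings, each from a call of its own:
- manip.current_time(): time.
- manip.current_qpos(): joint angles.
- manip.current_joint_vel(): joint speeds.
- manip.current_joint_torque(): joint torques, N m.
- manip.current_ee_pos(): TCP position.
- manip.current_tcp_rot(): TCP orientation.
- manip.current_force(): force on the tool from outside, world axes, zero at the start.
- manip.current_ft_torque(): the same for the moment, N m.
- manip.current_grip_width(): opening from 0.0 (shut) to 1.0 (fully open).
- manip.current_grip_force(): force on a finger pad.
Only numpy, scipy, OpenCV 4.12 (cv2) and the standard library are available. Lean on these libraries where they do the work, as an engineer would, in place of code of your own. Each camera call takes 0.05 s, during which the arm holds its last target. There are 200 camera calls.

TASK

Lift the worn brake pad, the one with the thin copper-brown lining and yellow paint on its top edge, out of the pad rack and hold it up for the inspection camera: its lining facing the lens squarely, centred on the line of sight and about 12 cm from the lens, its long side level and its yellow edge up. The camera has been set up at some height and downward tilt, so match its line of sight; do not disturb the camera, the two good pads or the other things on the bench. Finish while still holding the pad there, still and clear of everything else: do not put it down or let it go.

Things in the scene. Friction and masses are not known exactly. Their poses are not given: they have to be found in the camera images.
- worn_pad: Worn brake pad, upright in a rack slot. Steel plate 6 thick, 100 wide, 56 high, ears to 116 wide at 10 to 30 up; copper-brown lining 4 thick on its -x face, 84 wide, 0 to 50 up; yellow top corners; 0.2-0.4 kg. Origin: middle of lower edge, mid-plane of the plate; z up, y along, x through the thickness (lined pad: x = -7 to +3). Grip across x, mid top edge; may lean 3 degrees in the slot.
- worn_pad_face (a point): Centre of the worn pad's lining face: 7 mm to -x of the pad's origin and 28 mm above its lower edge. Same axes as the pad.
- good_pad_a: A good brake pad in another slot: same plate and axes as the worn pad, but black lining 11 thick (17 in all, x = -14 to +3) and no yellow.
- good_pad_b: The other good brake pad, like good_pad_a, in the remaining slot.
- rack: Fixed aluminium rack, 215 long (x) by 136 wide (y), side rails 48 high. Three slots at x = -70, 0, 70, each 9 wide between blue cheeks up to 38 high, take the pads' ears. Pads stand on its floor, 8 above the bench (pad tops 64 above it), and lift straight up; all linings face the rack's -x. Origin: centre of underside.
- stand: Fixed stand of the inspection camera: foot 130 by 150, round column 20 thick, 344 tall, 30 behind the foot's centre. Origin: centre of the foot's underside; x is level, the way the camera looks. Carries a white camera head 60 x 52 x 50 with a black ring light 60 across round the lens; its height and tilt stay as set unless pushed.
- lens (a point): Centre of the front glass of the lens, 160 to 280 above the bench. Its x axis is the line of sight, out of the lens, 6 to 29 degrees below level; y is level, to the left as the camera looks; z is up, square to x. When the pad is presented rightly its axes are parallel to the lens's.
- spray_can: Green spray can with a pale top, 65 across, 190 tall, standing beyond the work to the left. Bystander. Origin: centre of underside.
- oil_bottle: Blue oil bottle with yellow cap, 80 across, 200 tall. Bystander. Origin: centre of underside.
- wrench: Steel wrench 200 long lying on the bench at the far side. Bystander. Origin: underside, x along it.
- screwdriver: Screwdriver with red handle, 210 long, lying near the robot. Bystander. Origin: underside, x along it.
- brake_disc: Steel brake disc 220 across, 45 high at its hub, lying flat at the far side. Bystander. Origin: centre of underside.
Not all that is in view belongs to the job. What is shaped like the worn_pad but black is not meant.

How it is judged:
By the outcome, as a careful person would: the job done as asked, in the order asked, and still so for the second after the job is handed in, while the arm keeps its last pose, push and grip.
It also fails if it takes over 34 s, if anything falls off the work surface, if the arm or the gripper's body presses on something with over 40 N, if the wrist force passes 120 N, or if a joint passes its speed limit or range.

## Working session

There is one attempt and no reset: what is moved stays moved. The work goes in short steps, each a Python script; the robot and the scene stay as the last script left them, time stands still between calls to the robot, and variables do not carry over. Pictures are saved under pics/ and viewed, at most 10 in all, crops included, and the job is handed in when it is done.

```bash
mkdir -p pics
cat > h.py <<'E'
import numpy as np, cv2
from bench import manip
def grab(cam):
    c=manip.get_calibration(cam); im,d=manip.grab_frame(cam); return im,d,c
def cloud(d,c):
    K=np.array(c["camera_matrix"]);k=c["k1"]
    v,u=np.mgrid[:d.shape[0],:d.shape[1]]
    p=np.stack([u,v],-1).reshape(-1,1,2).astype(np.float64)
    n=cv2.undistortPoints(p,K,np.array([k,0,0,0.]),None,None).reshape(*d.shape,2)
    X=np.dstack([n*d[...,None],d])
    R=np.array(c["R"]);t=np.array(c["t"])
    W=(X-t)@R
    W[d<=0]=np.nan
    return W
def save(im,f): cv2.imwrite(f,cv2.cvtColor(im,cv2.COLOR_RGB2BGR))
E
python3 - <<'E'
from h import *
import pickle
D={}
for cam in("scene","top"):
    im,d,c=grab(cam); save(im,f"pics/{cam}0.png"); D[cam]=(im,d,c)
    print(cam,"campos",-np.array(c["R"]).T@np.array(c["t"]))
    for n in("worn_pad","rack","stand","lens","spray_can","oil_bottle"):
        print(n,[(np.round(r["at"],3).tolist(),round(r["confidence"],2)) for r in manip.look_for(cam,n)])
pickle.dump(D,open("D.pkl","wb")); print(manip.current_time())
E
```

```text
scene campos [ 0.978669   -0.81017577  0.91769626]
worn_pad [([0.55, -0.073, 0.034], 0.74), ([0.32, 0.167, 0.031], 0.71), ([0.491, 0.079, 0.044], 0.5)]
rack [([0.518, 0.11, 0.025], 0.72)]
stand []
lens [([0.559, -0.357, 0.237], 0.61)]
spray_can [([0.772, 0.256, 0.123], 0.87), ([0.793, 0.035, 0.023], 0.42)]
oil_bottle [([0.677, 0.4, 0.107], 0.93)]
top campos [ 0.35096712 -0.00976235  1.46688894]
worn_pad [([0.483, 0.083, 0.057], 0.69), ([0.318, 0.161, 0.053], 0.48), ([0.544, -0.064, 0.051], 0.48)]
rack [([0.507, 0.141, 0.004], 0.97)]
stand [([0.544, -0.381, 0.012], 0.81), ([0.342, -0.15, 0.025], 0.33)]
lens [([0.546, -0.343, 0.244], 0.98), ([0.753, -0.228, 0.012], 0.31)]
spray_can [([0.757, 0.268, 0.175], 0.8), ([0.507, 0.142, 0.005], 0.73), ([0.542, -0.379, 0.015], 0.27)]
oil_bottle [([0.661, 0.416, 0.13], 0.65), ([0.508, 0.141, 0.004], 0.29)]
0.7
```

View pics/scene0.png

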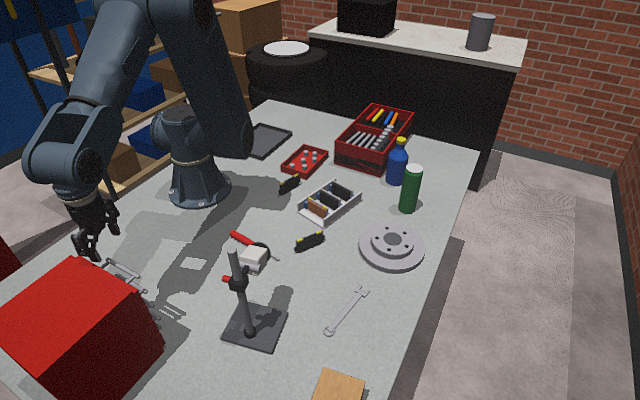

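View pics/top0.png

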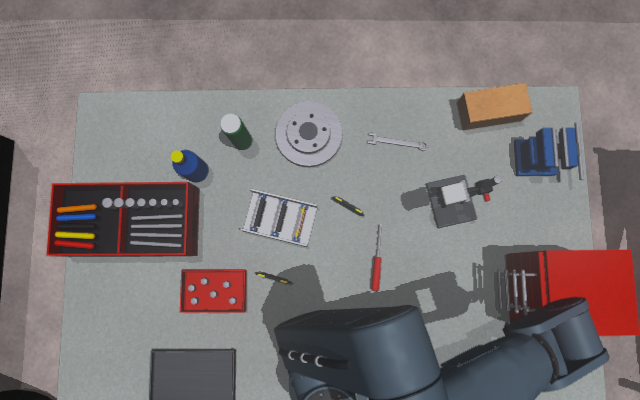

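The scene view shows the rack at (330,200) and a brown-lined pad at (318,208). The camera stand is at (250,290), with its head looking toward the rack. The top view shows the rack at (280,217), with its right-hand pad at (300,220).

Candidates in the top view:
- (300,220): in a slot, brown.
- (260,213) and (281,217): in slots, black.
- (347,205) and (272,277): loose on the bench, black with yellow.

The pad at (300,220) fits the description. I'll confirm it in a crop.

Run:
```python
from h import *
import pickle
D=pickle.load(open("D.pkl","rb"))
a=cv2.resize(D["scene"][0][170:260,260:380],None,fx=5,fy=5,interpolation=cv2.INTER_CUBIC)
b=cv2.resize(D["top"][0][180:290,235:375],None,fx=5,fy=5,interpolation=cv2.INTER_CUBIC)
h=np.zeros((300,760,3),np.uint8)
a=cv2.resize(a,(390,292));b=cv2.resize(b,(370,291))
h[:292,:390]=a;h[:291,390:]=b
save(h,"pics/crop.png")
for cam in D:
    im,d,c=D[cam]; W=cloud(d,c)
    hsv=cv2.cvtColor(im,cv2.COLOR_RGB2HSV)
    m=(W[...,0]>.4)&(W[...,0]<.62)&(W[...,1]>0)&(W[...,1]<.27)&(W[...,2]>.012)
    print(cam,"rack",cv2.minAreaRect(W[m][:,:2].astype(np.float32)),m.sum())
    # head
    m=(W[...,0]>.4)&(W[...,0]<.7)&(W[...,1]>-.5)&(W[...,1]<-.2)&(W[...,2]>.1)
    print("head px",m.sum(), np.nanmin(W[m],0),np.nanmax(W[m],0))
```

```text
scene rack ((0.506668746471405, 0.1523885428905487), (0.21553386747837067, 0.1394931972026825), 76.45736694335938) 1437
head px 1660 [ 0.5203747  -0.45003743  0.10021612] [ 0.58621046 -0.2998445   0.34577128]
top rack ((0.5065521001815796, 0.1557205468416214), (0.21525880694389343, 0.1355522722005844), 75.66536712646484) 1211
head px 1054 [ 0.50994278 -0.4443583   0.12115449] [ 0.58227041 -0.29900166  0.34766436]
```

View pics/crop.png

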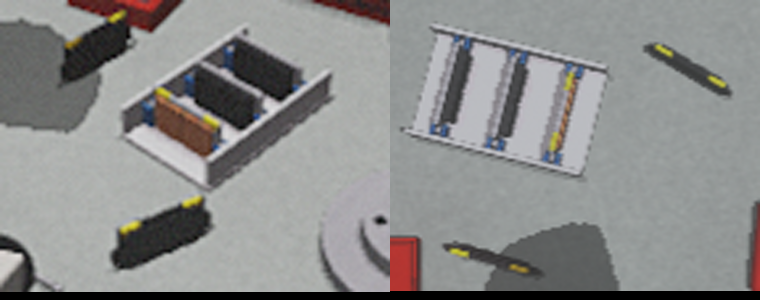

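The crop confirms it. The worn pad is the copper-brown one with yellow corners in the rack slot nearest the inspection camera (crop-left (190,122), crop-right (565,110)). The two loose yellow-marked pads are black decoys. Next I'll measure the camera head and get the wrist camera geometry.

Run:
```python
from h import *
import pickle
D=pickle.load(open("D.pkl","rb"))
for cam in D:
    im,d,c=D[cam]; W=cloud(d,c)
    mn=im.min(-1).astype(int)
    m=(W[...,0]>.45)&(W[...,0]<.65)&(W[...,1]>-.42)&(W[...,1]<-.25)&(W[...,2]>.15)&(mn>150)
    P=W[m]; print(cam,len(P),P.min(0),P.max(0))
    rng=np.random.default_rng(0);best=None
    for _ in range(500):
        q=P[rng.choice(len(P),3,False)];n=np.cross(q[1]-q[0],q[2]-q[0]);n/=np.linalg.norm(n)+1e-12
        i=abs((P-q[0])@n)<.003
        if best is None or i.sum()>best.sum():best=i
    Q=P[best];mu=Q.mean(0);n=np.linalg.svd(Q-mu)[2][2];n*=np.sign(n[2])
    print("plane",best.sum(),mu,n,"tilt",np.degrees(np.arccos(n[2])),"az",np.degrees(np.arctan2(n[1],n[0])), "rect",cv2.minAreaRect(Q[:,:2].astype(np.float32)))
c=manip.get_calibration("wrist");R=np.array(c["R"]);t=np.array(c["t"])
Rt=np.array(manip.current_tcp_rot());p=np.array(manip.current_ee_pos())
print("Rt",Rt.round(3));print("cam in tcp R",(Rt.T@R.T).round(4),"t",Rt.T@(-R.T@t-p)); print(c["camera_matrix"],c["k1"])
```

```text
scene 355 [ 0.5203747  -0.41945214  0.23307441] [ 0.58432802 -0.2998445   0.34343262]
plane 270 [ 0.54944498 -0.34781319  0.2482914 ] [-0.04643911  0.25737945  0.96519388] tilt 15.161187513147665 az 100.22786604267962 rect ((0.5474975109100342, -0.34600305557250977), (0.05020632967352867, 0.05495470017194748), 12.09389591217041)
top 405 [ 0.51842171 -0.41961696  0.23378621] [ 0.57879422 -0.31224157  0.34672868]
plane 300 [ 0.5450905  -0.34150673  0.24579225] [-0.08262057  0.29442208  0.95209741] tilt 17.805993385439457 az 105.67515480685438 rect ((0.5453839302062988, -0.3420144319534302), (0.04859660938382149, 0.05338841676712036), 12.75229549407959)
Rt [[ 0.923  0.385 -0.   ]
 [ 0.385 -0.923 -0.   ]
 [-0.     0.    -1.   ]]
cam in tcp R [[ 6.000e-04 -9.576e-01 -2.880e-01]
 [ 1.000e+00  4.000e-04  8.000e-04]
 [-7.000e-04 -2.880e-01  9.576e-01]] t [ 0.07325879 -0.00024876 -0.14197402]
[[299.8948392    0.         321.71693638]
 [  0.         299.8948392  199.92986099]
 [  0.           0.           1.        ]] 0.00567798216389903
```

```bash
cat >> h.py <<'E'
M=np.array([[0,-.9576,-.288],[1,0,0],[0,-.288,.9576]]); TC=np.array([.0733,0,-.142])
def campose(cam,target,flip=False):
    cam=np.array(cam);v=np.array(target)-cam;v/=np.linalg.norm(v)
    up=np.array([0,0,1.]) if not flip else np.array([0,0,-1.])
    y=-(up-(up@v)*v);y/=np.linalg.norm(y)
    Rt=np.c_[np.cross(y,v),y,v]@M.T
    U,_,Vt=np.linalg.svd(Rt);Rt=U@Vt
    return cam-Rt@TC,Rt
E
python3 - <<'E'
from h import *
q0=np.array(manip.current_qpos());print(q0)
f=np.array([-.2,.98,0]);L=np.array([.54,-.31,.22])
for e in(25,35,45,55):
  for r in (.28,.34):
    for fl in(True,False):
      for az in(-30,0,30):
        a=np.radians(az);ff=np.array([f[0]*np.cos(a)-f[1]*np.sin(a),f[0]*np.sin(a)+f[1]*np.cos(a),0])
        cam=L+r*(ff*np.cos(np.radians(e))+[0,0,np.sin(np.radians(e))])
        p,R=campose(cam,L,fl);q=manip.inverse_kinematics(p,R)
        if q is not None: print(e,r,fl,az,np.round(p,3),np.round(q,2))
E
```

```text
[-1.25962876e+00  3.50676442e-01  1.65182385e+00 -1.25359217e-05
  1.13906869e+00 -8.45509744e-02]
25 0.28 True -30 [ 0.571 -0.216  0.299] [-0.12  0.52  1.44 -0.83  1.45  0.43]
25 0.28 True 0 [ 0.52  -0.213  0.299] [-0.14  0.25  1.85 -1.    0.99  0.22]
25 0.28 True 30 [ 0.474 -0.236  0.299] [-0.38  0.01  2.13 -1.03  0.4  -0.25]
25 0.28 False -30 [ 0.579 -0.193  0.245] [ 0.01  0.81  1.46 -1.24  1.73 -2.4 ]
25 0.28 False 0 [ 0.515 -0.189  0.245] [ 0.05  0.56  2.    4.66  1.37 -2.16]
25 0.28 False 30 [ 0.458 -0.217  0.245] [-0.24  0.38  2.44  3.8   1.17 -1.77]
25 0.34 True -30 [ 0.589 -0.164  0.324] [-0.04  0.53  1.36 -0.8   1.56  0.43]
25 0.34 True 0 [ 0.509 -0.16   0.324] [-0.03  0.2   1.84 -0.95  1.1   0.23]
25 0.34 True 30 [ 0.438 -0.195  0.324] [-0.3  -0.12  2.18 -0.93  0.5  -0.32]
25 0.34 False -30 [ 0.596 -0.141  0.271] [ 0.09  0.81  1.38 -1.21  1.81 -2.45]
25 0.34 False 0 [ 0.504 -0.135  0.271] [ 0.16  0.51  1.99 -1.51  1.43 -2.22]
25 0.34 False 30 [ 0.422 -0.177  0.271] [-0.11  0.25  2.51  3.96  1.16 -1.84]
35 0.28 True -30 [ 0.567 -0.23   0.315] [-0.2   0.46  1.42 -0.67  1.4  
[... 1863 characters left out ...]
  ]
55 0.28 True 0 [ 0.531 -0.264  0.337] [-0.43  0.26  1.54 -0.28  1.16 -0.54]
55 0.28 True 30 [ 0.509 -0.275  0.337] [-0.53  0.18  1.65 -0.11  1.02 -1.21]
55 0.28 False -30 [ 0.57  -0.22   0.304] [-0.11  0.53  1.44 -0.88  1.48 -2.7 ]
55 0.28 False 0 [ 0.521 -0.217  0.304] [-0.13  0.26  1.86 -1.08  1.   -2.86]
55 0.34 True -30 [ 0.566 -0.233  0.387] [-0.33  0.37  1.28 -0.32  1.49  0.02]
55 0.34 True 0 [ 0.524 -0.231  0.387] [-0.37  0.2   1.5  -0.28  1.27 -0.52]
55 0.34 True 30 [ 0.486 -0.249  0.387] [-0.51  0.08  1.64 -0.12  1.12 -1.2 ]
55 0.34 False -30 [ 0.581 -0.188  0.353] [-0.06  0.51  1.36 -0.86  1.59 -2.75]
55 0.34 False 30 [ 0.455 -0.213  0.353] [-0.33 -0.12  2.14 -0.97  0.49  2.83]
```

Run:
```python
from h import *
import pickle
q0=np.array(manip.current_qpos())
f=np.array([-.2,.98,0]);L=np.array([.54,-.31,.22]);e=np.radians(35)
p,R=campose(L+.34*(f*np.cos(e)+[0,0,np.sin(e)]),L,True)
manip.move_ptp([.27,-.30,.45],manip.current_tcp_rot())
manip.move_ptp(p,R)
manip.dwell(.2)
D={}
D["lens"]=grab("wrist"); save(D["lens"][0],"pics/lens.png")
for n in("lens","stand"): print(n,[(np.round(r["at"],4).tolist(),round(r["confidence"],2)) for r in manip.look_for("wrist",n)])
th=np.radians(76)
rx=np.array([np.cos(th),np.sin(th),0])
c=np.array([.5066,.154,0])-.072*rx
best=None
for s in(1,-1):
    y=s*rx;z=np.array([0,0,-1.]);R=np.c_[np.cross(y,z),y,z]
    q=manip.inverse_kinematics(c+[0,0,.19],R); print(s,np.round(q,2) if q is not None else None)
    Rl=None
    f=np.array([-.199,.938,-.284]);f/=np.linalg.norm(f);yl=np.cross([0,0,1],f);yl/=np.linalg.norm(yl);zl=np.cross(f,yl)
    Rp=np.c_[np.cross(s*f,-zl),s*f,-zl]
    qp=manip.inverse_kinematics(L+.13*f+.01*zl,Rp);print("present",np.round(qp,2) if qp is not None else None)
pickle.dump(D,open("D2.pkl","wb"));print(manip.current_time())
```

```text
lens [([0.5412, -0.3225, 0.2336], 0.72)]
stand [([0.5508, -0.3701, 0.0717], 0.76)]
1 [ 0.08  0.3   1.83 -0.    1.01 -1.25]
present [-0.31  0.34  1.8  -0.33  0.88 -1.9 ]
-1 [ 0.08  0.3   1.83 -0.    1.01  1.89]
present [-0.31  0.34  1.8  -0.33  0.88  1.24]
3.3583
```

View pics/lens.png

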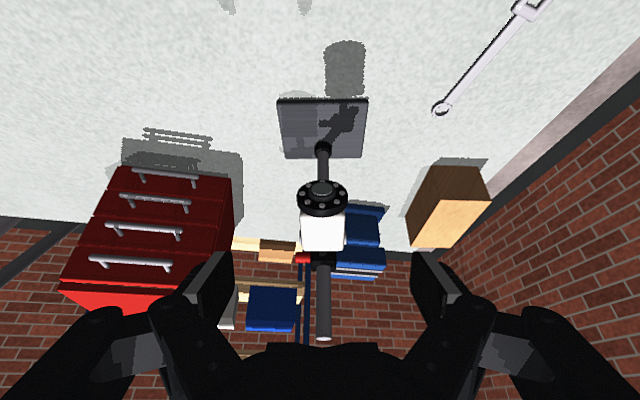

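The view is upside-down. The ring light with lens is at (322,197), the white head's top at (323,232) and the foot at (322,127). The view is clear, so I'll fit these.

```bash
cat > fit.py <<'E'
from h import *
import pickle
im,d,c=pickle.load(open("D2.pkl","rb"))["lens"]; W=cloud(d,c); g=im.max(-1).astype(int)
v,u=np.mgrid[:400,:640]
def ransac(P,tol,k=800):
    rng=np.random.default_rng(0);b=None
    for _ in range(k):
        q=P[rng.choice(len(P),3,False)];n=np.cross(q[1]-q[0],q[2]-q[0]);n/=np.linalg.norm(n)+1e-12
        i=abs((P-q[0])@n)<tol
        if b is None or i.sum()>b.sum():b=i
    Q=P[b];mu=Q.mean(0);n=np.linalg.svd(Q-mu)[2][2];return b,mu,n
def az(n):return np.degrees(np.arctan2(n[1],n[0]))
near=np.linalg.norm(W-[.54,-.32,.225],axis=-1)<.075
ring=near&(g<110)&(abs(u-322)<32)&(v>172)&(v<222)
b,mu,n=ransac(W[ring],.002);n*=np.sign(n[1]);Q=W[ring][b]
print("ring",ring.sum(),b.sum(),mu,n,"down",np.degrees(-np.arcsin(n[2])),"az",az(n))
# in-plane circle
e1=np.cross([0,0,1],n);e1/=np.linalg.norm(e1);e2=np.cross(n,e1)
ab=np.c_[(Q-mu)@e1,(Q-mu)@e2].astype(np.float32)
cc,r=cv2.minEnclosingCircle(ab);print("circ",cc,r,"ext",ab.min(0),ab.max(0));print("ring centre",mu+cc[0]*e1+cc[1]*e2)
h=(W[ring]-mu)@n;print("offsets hist",np.histogram(h,bins=np.arange(-.04,.03,.004)))
top=near&(g>170)
b,mt,nt=ransac(W[top],.002);nt*=np.sign(nt[2]);print("top",b.sum(),mt,nt,"tilt",np.degrees(np.arccos(nt[2])),"az",az(nt))
for nm in("lens",):
    m=(W[...,2]>.006)&(W[...,2]<.03)&(abs(W[...,0]-.545)<.12)&(abs(W[...,1]+.375)<.13)&(g<110)
    print("foot",m.sum(),cv2.minAreaRect(W[m][:,:2].astype(np.float32)))
D=pickle.load(open("D.pkl","rb"));i2,d2,c2=D["top"];W2=cloud(d2,c2)
m=(W2[...,2]>.006)&(W2[...,2]<.03)&(abs(W2[...,0]-.545)<.12)&(abs(W2[...,1]+.375)<.13)&(i2.max(-1)<130)
print("foot top",m.sum(),cv2.minAreaRect(W2[m][:,:2].astype(np.float32)))
m=(W[...,2]>.29)&(W[...,2]<.36)&(np.linalg.norm(W[...,:2]-[.55,-.41],axis=-1)<.05);print("col",m.sum(),W[m].mean(0),W[m].min(0),W[m].max(0))
E
python3 fit.py
```

```text
ring 1560 812 [ 0.53902732 -0.30807834  0.21864282] [-0.20440157  0.93751274 -0.28158455] down 16.354798648744133 az 102.29945932755187
circ (0.00028591908630914986, -0.007640175987035036) 0.030292091891169548 ext [-0.02890882 -0.03784447] [0.02887914 0.0214685 ]
ring centre [ 0.53920625 -0.31024122  0.21131179]
offsets hist (array([  0,   0,   0,   0,   0,   2,  29,  87, 139, 428, 496, 379,   0,
         0,   0,   0,   0]), array([-4.00000000e-02, -3.60000000e-02, -3.20000000e-02, -2.80000000e-02,
       -2.40000000e-02, -2.00000000e-02, -1.60000000e-02, -1.20000000e-02,
       -8.00000000e-03, -4.00000000e-03, -3.46944695e-17,  4.00000000e-03,
        8.00000000e-03,  1.20000000e-02,  1.60000000e-02,  2.00000000e-02,
        2.40000000e-02,  2.80000000e-02]))
top 1431 [ 0.54581506 -0.3406356   0.24582774] [-0.0591663   0.29452266  0.95381117] tilt 17.482038427735873 az 101.35888997952716
foot 3590 ((0.5585072040557861, -0.3979567587375641), (0.14874181151390076, 0.130703866481781), 12.353825569152832)
foot top 1150 ((0.5482024550437927, -0.3549058437347412), (0.15006288886070251, 0.21159310638904572), 12.658163070678711)
col 722 [ 0.56355314 -0.4211677   0.31946227] [ 0.55499799 -0.4347159   0.29029836] [ 0.57490379 -0.41686171  0.34459426]
```

```bash
cat >> fit.py <<'E'
print("----")
a=np.radians(102.35);C=np.array([.5392,-.3102,.2113])
for it in range(4):
    dn=np.radians(17) if it==0 else dn
    n=np.array([np.cos(dn)*np.cos(a),np.cos(dn)*np.sin(a),-np.sin(dn)]);e1=np.cross([0,0,1],n);e1/=np.linalg.norm(e1);e2=np.cross(n,e1)
    P=W[near];s,t,hh=(P-C)@e1,(P-C)@e2,(P-C)@n;r=np.hypot(s,t)
    k=(r>.015)&(r<.027)&(abs(hh)<.0035)
    A=np.c_[s[k],t[k],np.ones(k.sum())];sol=np.linalg.lstsq(A,hh[k],rcond=None)[0]
    dn-=np.arctan(sol[1]) ; C=C+n*sol[2]
    print(k.sum(),sol,np.degrees(dn),C)
for lo in range(0,30,3):
    k=(r>=lo/1e3)&(r<(lo+3)/1e3)&(abs(hh)<.03);print(lo,k.sum(),np.percentile(hh[k],[5,25,50,75,95]).round(4))
K=(r<.012)&(hh>.005);print("glass",K.sum(),s[K].mean(),t[K].mean(),s[K].min(),s[K].max(),t[K].min(),t[K].max(),np.median(hh[K]))
E
python3 fit.py | sed -n '/----/,$p'
```

```text
----
598 [0.00090365 0.00431787 0.00021035] 16.752605760951283 [ 0.53915697 -0.31000349  0.2112385 ]
598 [9.03808160e-04 8.62252765e-03 8.26051827e-08] 16.258583560649114 [ 0.53915696 -0.31000342  0.21123847]
596 [ 5.24899336e-04  1.70548798e-02 -7.92671091e-06] 15.281505653148011 [ 0.53915859 -0.31001085  0.21124069]
594 [ 5.20751863e-04  3.37417682e-02 -6.46865859e-06] 13.348977916989451 [ 0.53915992 -0.31001694  0.2112424 ]
0 14 [0.0058 0.0062 0.0065 0.0069 0.0074]
3 33 [0.0059 0.0064 0.0067 0.0069 0.0073]
6 71 [0.0059 0.0064 0.0067 0.007  0.0074]
9 97 [0.0056 0.0063 0.0066 0.007  0.0074]
12 174 [0.0002 0.0038 0.0055 0.006  0.0065]
15 151 [-0.0006 -0.      0.0009  0.0045  0.0057]
18 110 [-0.0011 -0.0003  0.0001  0.0006  0.0014]
21 185 [-0.0013 -0.0004  0.0003  0.0006  0.0017]
24 394 [-0.0278 -0.021  -0.0017  0.      0.0011]
27 707 [-0.0248 -0.0103 -0.0048 -0.0012  0.0005]
glass 215 -1.9709688203354727e-05 0.0006440521975951115 -0.011885071158593458 0.011938818409430216 -0.011702442737156208 0.011418363661676055 0.006657722937297702
```

```bash
cat >> h.py <<'E'
def Rg(th,s=1):
    y=s*np.array([np.cos(th),np.sin(th),0]);z=np.array([0,0,-1.]);return np.c_[np.cross(y,z),y,z]
E
python3 - <<'E'
from h import *
import pickle
th=np.radians(76);rx=np.array([np.cos(th),np.sin(th),0])
c=np.array([.5066,.154,0])-.072*rx
manip.move_ptp(c+[0,0,.19],Rg(th)); manip.set_gripper(.5); manip.dwell(.2)
D=grab("wrist");pickle.dump(D,open("D3.pkl","wb"));save(D[0],"pics/pad.png")
im,d,cc=D;W=cloud(d,cc);hsv=cv2.cvtColor(im,cv2.COLOR_RGB2HSV)
ry=np.array([-rx[1],rx[0],0])
X=(W-[.5066,.154,0])@rx;Y=(W-[.5066,.154,0])@ry;Z=W[...,2]
H,S,V=cv2.split(hsv)
roi=(abs(X+.07)<.03)&(abs(Y)<.07)
for n,m in(("yellow",(H>22)&(H<35)&(S>150)&roi&(Z>.05)),("top",roi&(Z>.058)&(Z<.075)),("brown",(H<18)&(S>80)&roi&(Z>.02))):
    P=np.c_[X[m],Y[m],Z[m]];print(n,m.sum(),np.percentile(P,[2,50,98],axis=0).round(4).tolist())
    if m.sum()>5:print(cv2.minAreaRect(P[:,:2].astype(np.float32)),np.polyfit(P[:,1],P[:,0],1))
print(manip.current_ee_pos(),manip.current_time(),manip.current_grip_width())
m=(abs(X)<.12)&(abs(Y)<.08)&(Z>.04)&(Z<.056);print("rails",m.sum(),cv2.minAreaRect(W[m][:,:2].astype(np.float32)))
E
```

```text
yellow 309 [[-0.0933, -0.0454, 0.0622], [-0.0698, 0.0167, 0.0638], [-0.0596, 0.0451, 0.2816]]
((-0.06863820552825928, -3.4864991903305054e-05), (0.05210588127374649, 0.08281707018613815), 28.513809204101562) [ 0.00216422 -0.07029025]
top 770 [[-0.0751, -0.0465, 0.0581], [-0.0699, 0.0045, 0.0633], [-0.0666, 0.0479, 0.0647]]
((-0.07146219909191132, 9.436532855033875e-05), (0.09918847680091858, 0.00999003741890192), 89.75264739990234) [ 0.00033325 -0.07002618]
brown 655 [[-0.0964, -0.0409, 0.0397], [-0.0745, 0.0108, 0.0632], [-0.0467, 0.0401, 0.2865]]
((-0.07899291813373566, -0.009168535470962524), (0.09727339446544647, 0.05631772428750992), 65.79547119140625) [ 0.01514527 -0.07399476]
[0.48917111 0.08414585 0.19000189] 5.2417 0.49896111228950324
rails 4404 ((0.5075474977493286, 0.15426823496818542), (0.21550196409225464, 0.13559429347515106), 75.57805633544922)
```

View pics/pad.png

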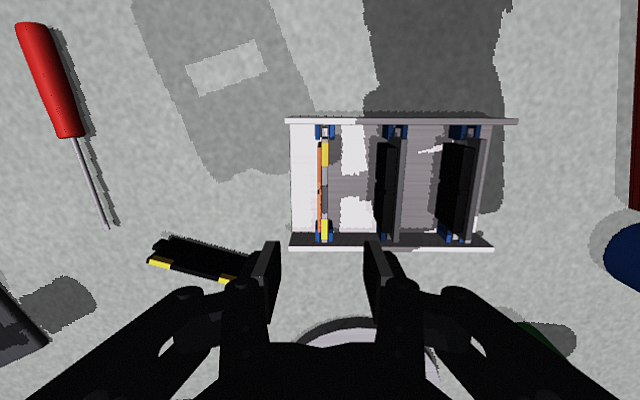

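The worn pad stands at (324,190) between the fingers' planes, with yellow corners at (325,150) and (322,232) and its copper lining on the left. The measured top edge is at rack x = -70 mm, centred. I'll grasp and lift.

Run:
```python
from h import *
import pickle
p=np.array(manip.current_ee_pos())
manip.move_l([p[0],p[1],.033],max_speed=.12)
print("F",manip.current_force())
manip.set_gripper(0.0,80); print("w",manip.current_grip_width(),manip.current_grip_force(),manip.current_force())
manip.move_l([p[0],p[1],.06],max_speed=.05);print(manip.current_force())
manip.move_l([p[0],p[1],.24],max_speed=.15); manip.dwell(.3)
print("w",manip.current_grip_width(),manip.current_grip_force(),manip.current_force(),manip.current_ee_pos(),manip.current_time())
D={}
for cam in("wrist","scene"):
    D[cam]=grab(cam)
D["tcp"]=(manip.current_ee_pos(),manip.current_tcp_rot());pickle.dump(D,open("D4.pkl","wb"))
s=D["scene"][0];h=np.zeros((400,800,3),np.uint8)
h[:,:400]=cv2.resize(D["wrist"][0][100:300,220:420],(400,400));h[:,400:]=cv2.resize(s[80:240,230:390],(400,400))
save(h,"pics/lift.png")
```

```text
F [ 0.37994328 -0.90809191  0.72248896]
w 0.09943004833144398 78.51901710033417 [-1.37591674 -0.90619752  5.92956824]
[ 0.05249609  0.23659543 -3.19739809]
w 0.09842510551983687 77.96371221542358 [ 0.88303206  0.35805748 -2.06777322] [0.48908363 0.08412164 0.23970767] 9.4417
```

View pics/lift.png

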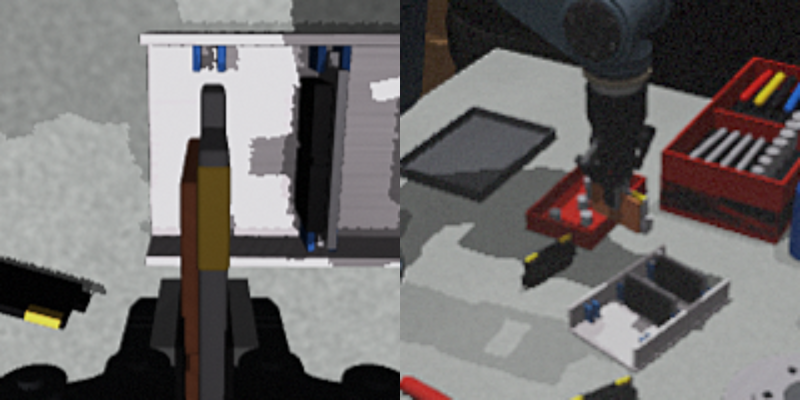

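The pad is lifted and the slot is empty. The wrist crop shows its brown lining at (190,230) and its yellow corner at (213,215). Next I'll measure its pose in the hand.

```bash
cat > inhand.py <<'E'
from h import *
import pickle,sys
D=pickle.load(open(sys.argv[1],"rb"));p,R=map(np.array,D["tcp"])
for cam in("wrist","scene"):
    if cam not in D: continue
    im,d,c=D[cam];W=cloud(d,c);T=(W-p)@R;x,y,z=T[...,0],T[...,1],T[...,2]
    H,S,V=cv2.split(cv2.cvtColor(im,cv2.COLOR_RGB2HSV))
    near=(abs(x)<.065)&(abs(y)<.02)&(z>-.045)&(z<.04)
    for n,m in(("all",near&(abs(x)>.018)),("brown",near&(H<17)&(S>70)),("yellow",near&(H>20)&(H<35)&(S>120))):
        P=T[m]
        if len(P)<10: print(cam,n,len(P));continue
        print(cam,n,len(P),np.percentile(P,[2,50,98],axis=0).round(4).tolist())
        if n!="all":
            # y = a + b x + c z
            s=np.linalg.lstsq(np.c_[np.ones(len(P)),P[:,0],P[:,2]],P[:,1],rcond=None)[0];print("   y=",s.round(4))
            if n=="yellow": print("   z vs x",np.polyfit(P[:,0],P[:,2],1))
        else:
            m2=P[:,2]; 
            for xs in np.arange(-.06,.06,.01):
                k=abs(P[:,0]-xs)<.003
                if k.sum()>4:print("   x%.2f n%d ztop %.4f zbot %.4f y %.4f %.4f"%(xs,k.sum(),np.percentile(m2[k],3),np.percentile(m2[k],97),np.percentile(P[k,1],3),np.percentile(P[k,1],97)))
E
python3 inhand.py D4.pkl
```

```text
wrist all 2822 [[-0.032, -0.0046, -0.031], [0.0333, 0.0008, -0.0289], [0.0571, 0.005, 0.0063]]
   x-0.03 n173 ztop -0.0306 zbot -0.0226 y -0.0048 0.0049
   x-0.02 n200 ztop -0.0303 zbot -0.0228 y -0.0042 0.0049
   x0.02 n263 ztop -0.0305 zbot -0.0226 y -0.0047 0.0049
   x0.03 n349 ztop -0.0311 zbot -0.0228 y -0.0046 0.0052
   x0.04 n491 ztop -0.0311 zbot 0.0170 y -0.0045 0.0047
   x0.05 n355 ztop -0.0304 zbot -0.0026 y -0.0006 0.0050
wrist brown 1437 [[-0.0335, -0.0048, -0.0297], [0.0111, -0.0027, -0.0235], [0.0418, -0.0008, 0.0051]]
   y= [-0.0035  0.004  -0.0362]
wrist yellow 879 [[-0.0295, -0.0008, -0.0313], [0.0338, 0.002, -0.03], [0.0455, 0.0051, -0.0289]]
   y= [-0.0086  0.0006 -0.3515]
   z vs x [-0.00295493 -0.02996368]
scene all 220 [[-0.0561, -0.0078, -0.031], [-0.0303, -0.0024, -0.0022], [0.051, 0.0041, 0.0229]]
   x-0.05 n23 ztop -0.0266 zbot 0.0226 y -0.0032 0.0041
   x-0.04 n33 ztop -0.0300 zbot 0.0226 y -0.0069 0.0019
   x-0.03 n22 ztop -0.0324 zbot 0.0173 y -0.0079 0.0008
   x-0.02 n16 ztop -0.0280 zbot 0.0210 y -0.0080 0.0013
   x0.02 n11 ztop -0.0159 zbot 0.0211 y -0.0056 -0.0002
   x0.03 n16 ztop -0.0196 zbot 0.0236 y -0.0044 0.0011
   x0.04 n8 ztop -0.0174 zbot 0.0213 y -0.0047 -0.0014
   x0.05 n10 ztop -0.0136 zbot 0.0117 y 0.0001 0.0037
scene brown 186 [[-0.0413, -0.0083, -0.0246], [-0.0141, -0.0043, 0.0038], [0.0397, 0.0004, 0.023]]
   y= [-0.004   0.0333 -0.001 ]
scene yellow 10 [[-0.044, -0.0036, -0.0329], [-0.0365, -0.0003, -0.03], [-0.0298, 0.0041, -0.026]]
   y= [ 0.0066 -0.0645  0.3038]
   z vs x [ 0.06989326 -0.02711398]
```

The pad is square and centred in the hand: the face is at tool y = -5 mm, the top edge is level, and the face centre is at tool z ≈ -3 mm. I'll move to the presentation pose.

```bash
python3 - <<'E'
from h import *
import pickle
a,dn=np.radians(102.3),np.radians(17.2)
f=np.array([np.cos(dn)*np.cos(a),np.cos(dn)*np.sin(a),-np.sin(dn)]);yl=np.cross([0,0,1],f);yl/=np.linalg.norm(yl);zl=np.cross(f,yl)
L=np.array([.5392,-.3100,.2112])+.0066*f
R=np.c_[np.cross(f,-zl),f,-zl]
def tgt(dist):return L+dist*f-R@np.array([0,-.005,-.0028])
print(tgt(.12),np.round(manip.inverse_kinematics(tgt(.12),R),2))
manip.move_ptp(tgt(.22),R)
manip.move_l(tgt(.12),max_speed=.08)
manip.dwell(.5)
D={}
for cam in("wrist","scene","top"):D[cam]=grab(cam)
p,Rr=manip.current_ee_pos(),manip.current_tcp_rot();D["tcp"]=(p,Rr);pickle.dump(D,open("D5.pkl","wb"))
print(p,np.abs(np.array(p)-tgt(.12)).max(),np.abs(np.array(Rr)-R).max(),manip.current_grip_width(),manip.current_grip_force(),manip.current_time(),np.abs(manip.current_joint_vel()).max())
im,d,c=D["scene"];W=cloud(d,c);mn=im.min(-1)
m=(W[...,0]>.45)&(W[...,0]<.65)&(W[...,1]>-.42)&(W[...,1]<-.30)&(W[...,2]>.2)&(W[...,2]<.28)&(mn>150)
P=W[m];A=np.c_[P[:,:2],np.ones(len(P))];print("head now",len(P),P.mean(0))
h=np.zeros((400,800,3),np.uint8)
h[:,:400]=cv2.resize(D["wrist"][0][60:360,170:470],(400,400));h[:,400:]=cv2.resize(im[190:350,190:350],(400,400));save(h,"pics/pres.png")
E
python3 inhand.py D5.pkl | grep -v scene | head -12
```

```text
[ 0.51259535 -0.18798005  0.16961004] [-0.31  0.37  1.83 -0.36  0.82 -1.87]
[ 0.51258254 -0.18797847  0.16960966] 1.2813532066835442e-05 6.697416668799416e-05 0.10144773951785165 78.03818106651306 12.4083 0.0015798938729376642
head now 346 [ 0.55135091 -0.35423435  0.2467147 ]
wrist all 2816 [[-0.0323, -0.0045, -0.0313], [0.0332, 0.0009, -0.0292], [0.0569, 0.0052, 0.0066]]
   x-0.03 n178 ztop -0.0310 zbot -0.0228 y -0.0046 0.0047
   x-0.02 n196 ztop -0.0306 zbot -0.0231 y -0.0040 0.0051
   x0.02 n262 ztop -0.0307 zbot -0.0228 y -0.0046 0.0051
   x0.03 n350 ztop -0.0312 zbot -0.0229 y -0.0045 0.0053
   x0.04 n488 ztop -0.0313 zbot 0.0185 y -0.0044 0.0050
   x0.05 n354 ztop -0.0304 zbot -0.0031 y -0.0004 0.0051
wrist brown 1441 [[-0.0336, -0.0046, -0.0296], [0.0115, -0.0026, -0.0236], [0.0416, -0.0007, 0.0081]]
   y= [-0.003  -0.0029 -0.0223]
wrist yellow 940 [[-0.0297, -0.0007, -0.0317], [0.034, 0.0021, -0.0303], [0.0454, 0.0053, -0.0292]]
   y= [0.0104 0.0052 0.2731]
   z vs x [-0.00200426 -0.03032642]
```

View pics/pres.png

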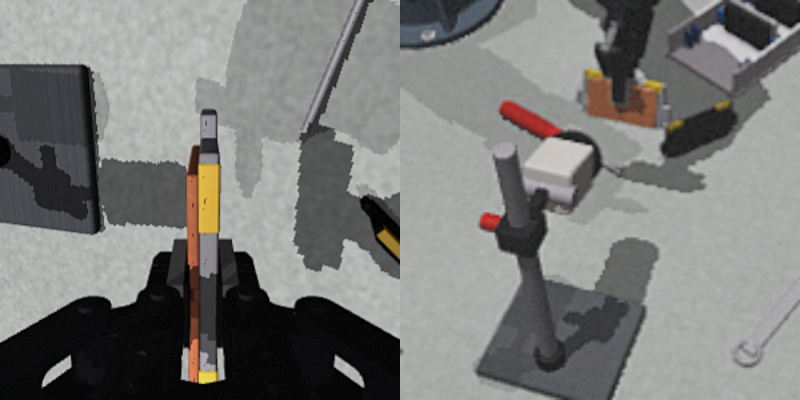

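The right crop shows the pad at (625,98), lining toward the camera head at (557,170), yellow edge up, clear of everything. The grip hasn't slipped and the stand hasn't moved, so I'm handing it in.

```bash
python3 -c "
from bench import manip
print(manip.sign_off())"
```

```text
the job is handed in; nothing more can be done
None
```

The worn pad is held 12 cm from the lens, lining square to it and centred, yellow edge up, firmly gripped and clear of everything; I handed the job in just after 12.4 s on the robot's clock (limit 34 s), and no verdict was returned.

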